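# Demould a specimen from the mounting press and clip it in its stand

## Robot

A 6-joint arm with a two-finger parallel gripper is mounted at the origin on a cart in front of the work surface, level with it; the furniture and walls round the work are solid. World frame = base frame: x ahead of the robot, y to its left, z up, the work surface at z = 0. Lengths are in m, angles in rad, forces in N, time in s.
With the tool pointing down it reaches from about 0.275 to 0.85 m from the base axis. Payload 19 kg.
Tool frame: the origin (TCP) lies on the centre line of the jaws, within the pads' length; the fingertips stand 25 mm ahead of it and the grasp point (between the pads) lies 6 mm ahead of it (robot.finger_overhang is the z of the fingertips in the tool frame, in m); z points along the fingers, y is the line along which they close (so a half turn about z gives the same grasp; the last joint's range is limited). The gripper opens to 85 mm and grips with 20 to 120 N. Pads are 22 mm wide; open, the fingers measure 114 mm over their backs; the gripper's body (76 mm by 85 mm) begins 54 mm behind the grasp point. The pads swing forward as they close: fully open they stand 13 mm farther back than shut.
Start: joints at [-1.238, 0.15, 1.437, -0, 1.554, -0.134], TCP at [0.259, -0.513, 0.256] pointing down, gripper open.
Joint ranges: [-2.8, 2.8], [-0.68, 2.1], [0.12, 2.68], [-1.39, 4.53], [0.16, 2.79], [-2.81, 2.81]. Speed limits (rad/s): [1.89, 1.89, 2.22, 3.01, 3.01, 3.01].

## Interface

Orientations are given as a unit quaternion [x, y, z, w].
In Python, from station import readout, viewer, job, robot gives the robot as it stands.
- The arm moves only by the tool step_arm, never from a script. Its arguments are lists of equal length, an entry for each row: "claw": the gripper command: -1 is shut, 1 is fully open, values between are in proportion; "delta_pos": the shift along the tool's x, y, z as a fraction of full scale, a list of three; "spin": the turn about the tool's z as a fraction of full scale. In form: {"claw": [claw, ...], "delta_pos": [[tx, ty, tz], ...], "spin": [spin, ...]}. A call has exactly 5 rows; each row shifts and turns the commanded pose from where the row before left it, along the tool's axes as they then stand; what a row does not reach is not made up. Full scale, the value 1, is 0.5 m for a shift and 8 degrees for a turn. A row lasts 1/10 s, in which the tool goes at most 50 mm and 8.59 degrees, less where a joint would pass 70% of its speed; a pose out of reach is approached as far as the arm can. A call with a number of a shift or a turn outside -1 to 1 is refused whole. A call with a gripper value outside its range is refused whole. The fingers move at their own pace and stop on an object; "squeeze" is the grip in N (left out, the last holds). Time passes only in rows, so rows that do not move let the fingers close, or fill a call up. It gives the time, the measured TCP pose, the force, the opening and the grip force at its end, in the units of the state.
- readout.state(): the state, without advancing time (a new reading comes with each control period).
- viewer.snapshot(name): name is "scene" or "top" or "wrist"; returns a dict with "image" (420x560x3 uint8, red, green, blue), "intrinsics" (3x3 intrinsics, pixels), "world_to_cam" (4x4, takes a point from world to camera coordinates); the wrist camera has in their place "mount" (4x4, takes a point from camera to tool coordinates, whose origin is the TCP and whose axes are the flange's). Camera axes: x right, y down, z forward; pixel columns grow to the right and rows downward; lengths in m; the calibration is good to about 2 mm. A picture is of the moment at which its call begins: read the wrist's pose just before it. There is no depth.
- job.hand_in(): hands the job in; it is judged then, once.
The state is a dict: "t": time; "joints": joint angles; "qd": joint speeds; "tau": joint torques, N m; "position": TCP position; "ee_rot": TCP orientation; "ft_force": force on the tool from outside, world axes, zero at the start; "ft_torque": the same for the moment, N m; "gripper_width": finger opening in m; "grasp_force": force on a finger pad.
Only numpy, scipy, OpenCV 4.12 (cv2) and the standard library are available. Lean on these libraries where they do the work, as an engineer would, in place of code of your own. Each camera call takes 0.05 s, during which the arm holds its last target. There are 200 camera calls.

## Task

The specimen mount in the mounting press is ready to come out. Unscrew the press's cap anticlockwise, regripping its knob as often as needed, lift it off and stand it knob up in the steel tray; then press the ejector lever all the way down so that the ram lifts the mount out of the mould, take the mount, and push it fully home into the empty spring-clip stand, flat on the stand's base with its polished face still up. Leave the glass beaker standing.

Things in the scene. Friction and masses are not known exactly. Their poses are not given: they have to be found in the camera images.
- press: low white bench mounting press ahead to the right, housing 160 x 150 x 100 mm, fixed to the worktop. Origin: on the worktop, on the vertical axis of the mould; its -x axis points out of its front (to the lever; roughly to the robot). The mould rises from the top as a bright threaded steel neck, 51 mm over the thread, 30 mm high, with a bore of 32 mm
- mould_mouth (a point): centre of the neck's upper rim, 142 mm above the worktop
- cap: the press's screw cap, aluminium skirt 62 mm in diameter and 30 mm high with a knob on top, 0.25 kg. Origin: centre of the skirt's lower edge, z up along the thread axis. Right-hand thread, rises 21 mm a turn: free after about 3.6 rad anticlockwise seen from above (stop before 4.7), 12 mm up; 25 mm more clears the neck. It stays where it is left between turns
- cap_knob (a point): middle of the cap's black ribbed round knob, 44 mm in diameter, 26 mm high: 43 mm above the skirt's lower edge, 13 mm below the knob's top; 161 mm above the worktop when the cap is screwed home. Take it across its diameter at any yaw
- mount: black round mounted specimen, 30 mm in diameter, 21 mm high, 22 g. Origin: centre of its underside; z up through the polished face. It stands loose on the ram inside the mould, hidden by the cap, its top 5 mm below the rim; with the lever fully down its top stands 16 mm above the rim
- ejector_lever (a joint): ejector lever on the front of the press: 0 up (as found, 23 degrees above level), 0.8 rad fully down (23 degrees below level); raises the ram 21 mm over its travel; stays where it is left; needs about 2 N at its knob
- lever_knob (a point): centre of the lever's black ball knob (22 mm diameter), 80 mm from the pivot; about 91 mm above the worktop when up, 29 mm when down
- lever_pivot (a point): the lever's pivot on the front of the press, 60 mm above the worktop; the lever swings in the press's x-z plane, the knob always on the -x side of the pivot
- tray: shallow stainless tray, 100 (x) x 140 (y) mm, rim 13 mm high, walls and floor 3 mm, fixed. Origin: centre of its underside. Tray and stands lie in front of the polisher, a fixed machine whose front face is 0.52 m from the robot, 0.15 m high, with a disc cover and a red tap on it up to 0.25 m: carry things past in front of it or above that
- stand_empty: the one spring-clip stand of three that holds no mount: dark steel base 70 x 58 mm, 12 mm thick, fixed, with a C-shaped clip of steel strip on it (arms 1 to 7 mm above the base) and an aluminium block 16 mm high behind the clip. Origin: on the worktop under the clip's centre. The clip's mouth opens to the stand's -x side (roughly to the robot): a mount enters along +x
- clip_home (a point): centre of the mount's underside when fully home in the empty stand's clip: on the base, 12 mm above the worktop. The arm tips stand 25 mm apart and 9 mm in front of it, their flared ends 18 mm in front; pushing the mount past them takes about 5 to 10 N, then it snaps in against the block
- stand_a: a stand of the same kind, already holding a mount; leave it
- stand_b: a stand of the same kind, already holding a mount; leave it
- beaker: glass beaker, 55 mm in diameter, 70 mm high, left of the tray; origin at its underside
There are look-alikes about, which are no part of the job. What is shaped like the cap but red is not meant.

How it is judged:
By the outcome, as a careful person would: the job done as asked, in the order asked, and still so for the second after the job is handed in, with the robot touching nothing.
It also fails if it takes over 72 s, if anything falls off the work surface, if the arm or the gripper's body presses on something with over 40 N, if the wrist force passes 120 N, or if a joint passes its speed limit or range.

## Working session

There is one attempt and no reset: what is moved stays moved. The work goes in short steps, Python scripts to look and compute and a tool call to move; the robot and the scene stay as the last step left them, time stands still between calls to the robot, and variables do not carry over. Pictures are saved under pics/ and viewed, at most 10 in all, crops included, and the job is handed in when it is done.

Besides the shell and the picture viewer there is one more tool, called after "Call:" as name(argument=value, ...), one argument or row to a line, values as JSON. step_arm: Moves the arm, as the interface text tells. Its arguments: {"type":"object","properties":{"claw":{"type":"array","items":{"type":"number"}},"delta_pos":{"type":"array","items":{"type":"array","items":{"type":"number"}}},"spin":{"type":"array","items":{"type":"number"}},"squeeze":{"type":"number"}},"required":["claw","delta_pos","spin"]}

```bash
mkdir -p pics; ls; python3 - <<'E'
from station import readout, viewer, job, robot
import cv2, numpy as np
s=readout.state(); print({k:np.round(v,3).tolist() for k,v in s.items()})
for n in("scene","top"):
    d=viewer.snapshot(n); cv2.imwrite(f"pics/{n}0.png",d["image"][:,:,::-1]); print(n,d["intrinsics"],np.round(d["world_to_cam"],3))
print([a for a in dir(robot) if a[0]!='_'])
E
```

```text
pics
{'t': 0.0, 'joints': [-1.238, 0.151, 1.438, -0.0, 1.554, -0.134], 'qd': [0.0, -0.001, 0.0, -0.0, -0.002, -0.0], 'tau': [-0.002, -71.306, -57.088, -0.0, 0.009, -0.0], 'position': [0.259, -0.513, 0.256], 'ee_rot': [0.973, 0.231, -0.0, -0.001], 'ft_force': [0.362, 0.599, -0.465], 'ft_torque': [0.019, -0.035, 0.011], 'grasp_force': 0.0, 'gripper_width': 0.086}
scene [[440.40423828   0.         276.92393001]
 [  0.         440.40423828 211.40684031]
 [  0.           0.           1.        ]] [[-0.578 -0.816 -0.021  0.332]
 [-0.544  0.404 -0.735  0.371]
 [ 0.608 -0.413 -0.678  1.241]
 [ 0.     0.     0.     1.   ]]
top [[424.05408644   0.         281.73262617]
 [  0.         424.05408644 207.13565787]
 [  0.           0.           1.        ]] [[ 2.000e-03 -1.000e+00 -8.000e-03  3.900e-02]
 [-9.850e-01 -1.000e-03 -1.750e-01  5.520e-01]
 [ 1.750e-01  8.000e-03 -9.840e-01  1.383e+00]
 [ 0.000e+00  0.000e+00  0.000e+00  1.000e+00]]
['IKError', 'finger_overhang']
```

View pics/scene0.png

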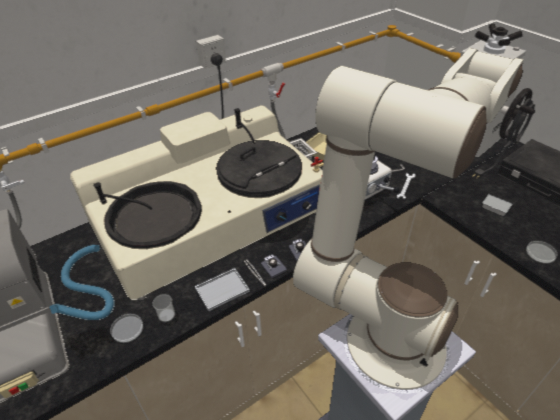

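View pics/top0.png

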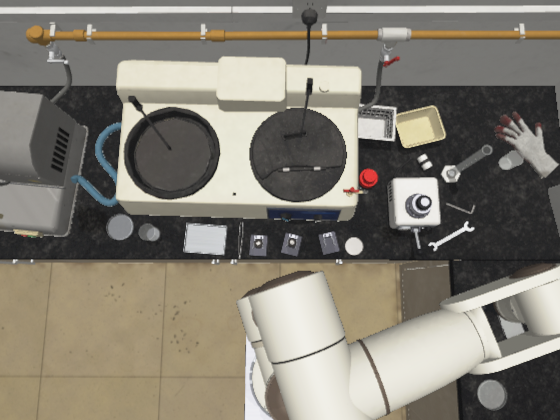

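The scene view is mostly blocked by the arm. In the top view the press is at about (414,205), with its black-knobbed cap at (421,205) and its lever at (417,238). The red look-alike cap is at (369,178). The stands are at (259,243), (291,243) and (328,241), the tray is at (206,238) and the beaker at (149,232). The other round things are the dish at (120,227) and the white disc at (354,246).

The cap is the aluminium one on the press, not the red one. I'll check that and the stands in a close crop.

```bash
cat > h.py <<'E'
from station import readout, viewer
import cv2, numpy as np
def ray(d,uv,z,T=None):
    "pixel -> world point on plane z (T: tool-to-world for the wrist camera)"
    M=np.linalg.inv(d["world_to_cam"]) if T is None else T@d["mount"]
    v=M[:3,:3]@np.linalg.solve(d["intrinsics"],[uv[0],uv[1],1.]); o=M[:3,3]
    return o+v*(z-o[2])/v[2]
def proj(d,p,T=None):
    W=d["world_to_cam"] if T is None else np.linalg.inv(T@d["mount"])
    c=W[:3,:3]@p+W[:3,3]; c=d["intrinsics"]@c; return c[:2]/c[2]
def tool():
    from scipy.spatial.transform import Rotation as R
    s=readout.state(); T=np.eye(4); T[:3,:3]=R.from_quat(s["ee_rot"]).as_matrix(); T[:3,3]=s["position"]; return T
E
python3 - <<'E'
from h import *
d=viewer.snapshot("top"); im=d["image"][:,:,::-1]
a=cv2.resize(im[215:265,180:380],None,fx=4,fy=4,interpolation=3)
b=cv2.resize(im[160:260,340:480],None,fx=4,fy=4,interpolation=3)
o=np.zeros((600,800,3),np.uint8); o[:200]=a; o[200:600,:560]=b; cv2.imwrite("pics/c1.png",o)
E
```

```text
(no output)
```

View pics/c1.png

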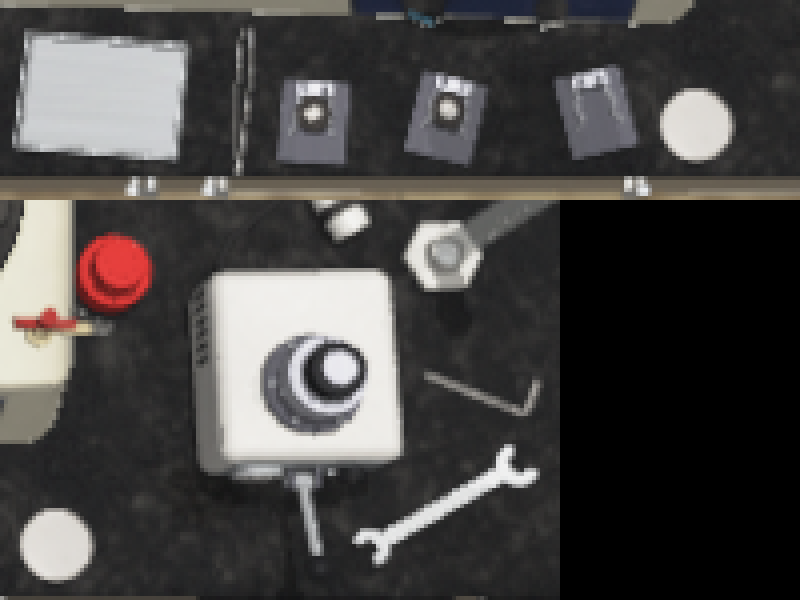

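The crop shows three stands. The right one, with its clip near pixel (329,240), is empty, and the two to its left hold mounts. The press cap is silvery with a black knob whose bright top is at (424.5,200.5), and the lever runs to about (419,249).

```bash
python3 - <<'E'
from h import *
d=viewer.snapshot("top")
for n,uv,z in [("knobtop",(424.5,200.5),.174),("lever tip",(419,249),.091),("lever root",(415.5,231),.06),("clip",(329.2,240),.015),("standTL",(319,234.5),.012),("standTR",(334.5,231.5),.012),("standBR",(339.5,250),.012),("standBL",(324,254.5),.012),
 ("trayTL",(186,223),.013),("trayTR",(227,226),.013),("trayBR",(224.5,254.5),.013),("trayBL",(183.5,252),.013),("beaker",(149,232),.06),
 ("pressfrontL",(397,275/4+207.5-0),.1),("topTL",(394,178),.1),("topTR",(437,178),.1),("topBR",(440,224),.1),("topBL",(397,224),.1),("red",(369,178),.15)]: print(n,np.round(ray(d,uv,z),3))
E
```

```text
knobtop [ 0.551 -0.4    0.174]
lever tip [ 0.408 -0.402  0.091]
lever root [ 0.47  -0.403  0.06 ]
clip [ 0.444 -0.122  0.015]
standTL [ 0.463 -0.088  0.012]
standTR [ 0.474 -0.141  0.012]
standBR [ 0.411 -0.157  0.012]
standBL [ 0.395 -0.104  0.012]
trayTL [0.502 0.37  0.013]
trayTR [0.492 0.228 0.013]
trayBR [0.395 0.234 0.013]
trayBL [0.403 0.374 0.013]
beaker [0.465 0.481 0.06 ]
pressfrontL [ 0.322 -0.325  0.1  ]
topTL [ 0.64  -0.329  0.1  ]
topTR [ 0.64 -0.47  0.1 ]
topBR [ 0.488 -0.471  0.1  ]
topBL [ 0.488 -0.332  0.1  ]
red [ 0.628 -0.237  0.15 ]
```

Call:
step_arm(
  claw=[1,1,1,1,1],
  delta_pos=[
    [0.05,0.006,-0.03],
    [0.05,0.006,-0.03],
    [0.06,0.006,-0.03],
    [0.06,0.006,-0.03],
    [0.06,0.006,-0.02],
  ],
  spin=[0,0,0,0,0],
)

```text
t: 0.7
position: [0.3916, -0.4634, 0.3273]
ee_rot: [0.973, 0.231, 0.0, 0.0]
ft_force: [0.7, -0.7, 0.3]
gripper_width: 0.0856
grasp_force: 0.0
```

Call:
step_arm(
  claw=[1,1,1,1,1],
  delta_pos=[
    [0.06,0.006,0],
    [0.06,0.006,0],
    [0.06,0.006,0],
    [0.06,0.006,0],
    [0,0,0],
  ],
  spin=[0,0,0,0,0],
)

```text
t: 1.2
position: [0.5057, -0.419, 0.3254]
ee_rot: [0.973, 0.233, 0.0, -0.001]
ft_force: [-1.2, -0.5, -0.5]
gripper_width: 0.0853
grasp_force: 0.0
```

```bash
python3 - <<'E'
from h import *
T=tool(); d=viewer.snapshot("wrist"); print(np.round(T,3),np.round(d["mount"],3),readout.state()["joints"])
np.savez("w1.npz",T=T,mount=d["mount"],intrinsics=d["intrinsics"],image=d["image"])
cv2.imwrite("pics/w1.png",d["image"][:,:,::-1]); print(proj(d,np.array([.551,-.4,.174]),T))
E
```

```text
[[ 0.892  0.453 -0.     0.506]
 [ 0.453 -0.892  0.001 -0.419]
 [ 0.    -0.001 -1.     0.325]
 [ 0.     0.     0.     1.   ]] [[-0.    -0.964 -0.265  0.067]
 [ 1.    -0.    -0.001  0.001]
 [ 0.001 -0.265  0.964 -0.118]
 [ 0.     0.     0.     1.   ]] [-8.11542344e-01  3.13884063e-01  1.10058326e+00  1.13029103e-04
  1.72832740e+00  2.90385061e-01]
[283.49783648 137.27034663]
```

View pics/w1.png

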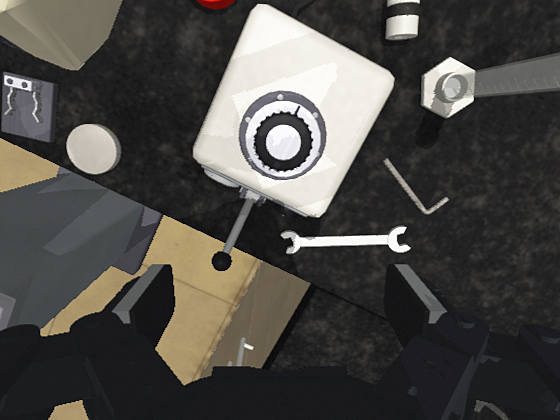

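Wrist view: the knob's bright top is at about (284,141), the lever ball at (222,261), and the empty stand at the left edge at (28,107).

```bash
python3 - <<'E'
from h import *
d=dict(np.load("w1.npz")); T=d["T"]; g=cv2.cvtColor(d["image"],cv2.COLOR_RGB2GRAY)
def blob(m,seed):
    n,l,st,c=cv2.connectedComponentsWithStats(m.astype(np.uint8)); i=l[seed[1],seed[0]]
    cs,_=cv2.findContours((l==i).astype(np.uint8),0,2); e=cv2.minEnclosingCircle(max(cs,key=cv2.contourArea)); print(i,st[i],np.round(e[0],1),round(e[1],1)); return np.array(e[0])
k=blob(g>110,(284,141)); print("knob top",ray(d,k,.174,T))
k2=blob((g<60),(262,141)); print("knob ring",ray(d,k2,.168,T))
b=blob((g<55),(222,262)); print("ball",ray(d,b,.091,T))
print("lever root",ray(d,(250,193),.06,T))
w=ray(d,k,.174,T); dv=T[:3,:3].T@(w-T[:3,3]); print("tool delta",dv)
for uv in [(263,4),(393,78),(318,215),(196,155)]: print(np.round(ray(d,uv,.1,T),3))
E
```

```text
72 [266 125  35  35 994] [283.  141.9] 17.9
knob top [ 0.54782424 -0.40122766  0.174     ]
11 [ 254  107   59   64 1268] [284.5 137.5] 33.8
knob ring [ 0.55087263 -0.40099942  0.168     ]
35 [212 252  20  19 298] [221.3 260.7] 9.9
ball [ 0.39954914 -0.4028814   0.091     ]
lever root [ 0.47372067 -0.39891294  0.06      ]
tool delta [0.04553438 0.00344108 0.15139778]
[ 0.64  -0.335  0.1  ]
[ 0.64  -0.468  0.1  ]
[ 0.494 -0.469  0.1  ]
[ 0.494 -0.335  0.1  ]
```

Call:
step_arm(
  claw=[1,1,1,1,1],
  delta_pos=[
    [0.0936,0.0072,0],
    [0,0,0.01],
    [0,0,0.02],
    [0,0,0.02],
    [0,0,0.02],
  ],
  spin=[0,1,1,1,1],
)

```text
t: 1.75
position: [0.5457, -0.4033, 0.2908]
ee_rot: [0.999, -0.049, -0.0, -0.0]
ft_force: [0.4, -0.4, -0.2]
gripper_width: 0.0853
grasp_force: 0.0
```

Call:
step_arm(
  claw=[1,1,1,1,1],
  delta_pos=[
    [0,0,0.02],
    [0,0,0.02],
    [0,0,0.02],
    [0,0,0.02],
    [0,0,0.02],
  ],
  spin=[1,1,1,1,1],
)

```text
t: 2.25
position: [0.5456, -0.4033, 0.2409]
ee_rot: [0.922, -0.388, -0.0, 0.0]
ft_force: [-0.0, 0.1, 0.5]
gripper_width: 0.0853
grasp_force: 0.0
```

Call:
step_arm(
  claw=[1,1,1,1,1],
  delta_pos=[
    [0,0,0.02],
    [0,0,0.02],
    [0,0,0.02],
    [0,0,0.01],
    [0,0,0],
  ],
  spin=[1,1,1,1,0],
)

```text
t: 2.75
position: [0.5455, -0.4031, 0.2055]
ee_rot: [0.78, -0.626, -0.001, 0.0]
ft_force: [-0.6, 0.2, -0.6]
gripper_width: 0.0851
grasp_force: 0.0
```

```bash
python3 - <<'E'
from h import *
T=tool(); d=viewer.snapshot("wrist"); print(np.round(T,3),readout.state()["joints"])
print(proj(d,np.array([.549,-.401,.174]),T))
cv2.imwrite("pics/w2.png",d["image"][:,:,::-1])
E
```

```text
[[ 0.217 -0.976 -0.001  0.545]
 [-0.976 -0.217  0.001 -0.403]
 [-0.001  0.001 -1.     0.206]
 [ 0.     0.     0.     1.   ]] [-7.49573789e-01  3.85870804e-01  1.24313296e+00 -1.21391669e-04
  1.51326457e+00  2.16734307e+00]
[269.80782904 267.76720872]
```

View pics/w2.png

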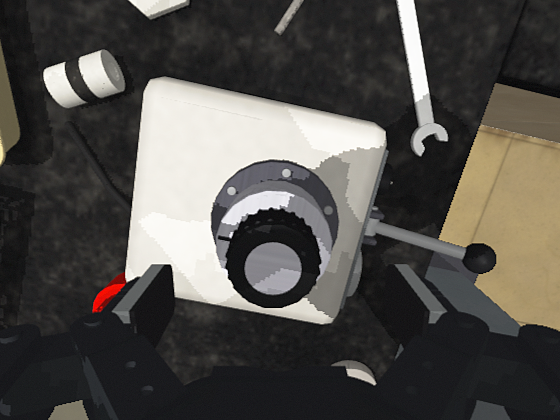

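The wrist view from above the cap shows the knob's top disc at about (273,267). The jaws straddle it, with inner edges at columns 173 and 395.

```bash
python3 - <<'E'
from h import *
T=tool(); d=viewer.snapshot("wrist"); g=cv2.cvtColor(d["image"],cv2.COLOR_RGB2GRAY)
n,l,st,c=cv2.connectedComponentsWithStats(((g>80)&(g<215)).astype(np.uint8)); i=l[267,273]
cs,_=cv2.findContours((l==i).astype(np.uint8),0,2); e=cv2.minEnclosingCircle(cs[0]); print(st[i],e)
w=ray(d,e[0],.174,T); print(w,T[:3,:3].T@(w-T[:3,3]))
E
```

```text
[ 245  242   57   52 2346] ((273.08929443359375, 268.5), 28.447551727294922)
[ 0.54767491 -0.40070777  0.174     ] [-0.00192215 -0.00241263  0.0321296 ]
```

Call:
step_arm(
  claw=[1,1,1,0.2,-0.2],
  delta_pos=[
    [-0.003,-0.005,0.02],
    [0,0,0.02],
    [0,0,0.016],
    [0,0,0],
    [0,0,0],
  ],
  spin=[0,0,0,0,0],
  squeeze=50,
)

```text
t: 3.35
position: [0.5485, -0.4007, 0.178]
ee_rot: [0.781, -0.624, -0.0, -0.0]
ft_force: [0.2, 0.3, 0.3]
gripper_width: 0.0591
grasp_force: 0.0
```

Call:
step_arm(
  claw=[-0.6,-1,-1,-1,-1],
  delta_pos=[
    [0,0,0],
    [0,0,0],
    [0,0,0],
    [0,0,0],
    [0,0,0],
  ],
  spin=[0,0,0,0,0],
)

```text
t: 3.85
position: [0.5488, -0.4009, 0.179]
ee_rot: [0.781, -0.624, 0.001, 0.0]
ft_force: [-0.5, 0.1, 5.4]
gripper_width: 0.0424
grasp_force: 51.2
```

Call:
step_arm(
  claw=[-1,-1,-1,-1,-1],
  delta_pos=[
    [0,0,-0.002],
    [0,0,-0.001],
    [0,0,-0.001],
    [0,0,-0.001],
    [0,0,-0.001],
  ],
  spin=[-0.5,-0.8,-1,-1,-1],
)

```text
t: 4.35
position: [0.5485, -0.4006, 0.1809]
ee_rot: [0.932, -0.363, -0.0, -0.0]
ft_force: [-0.5, -0.3, -3.3]
gripper_width: 0.0422
grasp_force: 50.9
```

Call:
step_arm(
  claw=[-1,-1,-1,-1,-1],
  delta_pos=[
    [0,0,-0.001],
    [0,0,-0.001],
    [0,0,-0.001],
    [0,0,-0.001],
    [0,0,-0.001],
  ],
  spin=[-1,-1,-1,-1,-1],
)

```text
t: 4.85
position: [0.5484, -0.4006, 0.1834]
ee_rot: [1.0, -0.022, -0.0, -0.0]
ft_force: [-0.2, 0.1, -2.9]
gripper_width: 0.0423
grasp_force: 50.9
```

Call:
step_arm(
  claw=[-1,-1,-1,-1,-1],
  delta_pos=[
    [0,0,-0.001],
    [0,0,-0.001],
    [0,0,-0.001],
    [0,0,-0.0008],
    [0,0,-0.0008],
  ],
  spin=[-1,-1,-1,-1,-1],
)

```text
t: 5.35
position: [0.5485, -0.4006, 0.1857]
ee_rot: [0.947, 0.321, -0.0, -0.0]
ft_force: [-0.4, 0.6, -2.7]
gripper_width: 0.0423
grasp_force: 50.9
```

Call:
step_arm(
  claw=[-1,-1,-1,-1,-1],
  delta_pos=[
    [0,0,-0.001],
    [0,0,-0.001],
    [0,0,-0.001],
    [0,0,-0.0008],
    [0,0,-0.0008],
  ],
  spin=[-1,-1,-1,-1,-1],
)

```text
t: 5.85
position: [0.5484, -0.4006, 0.188]
ee_rot: [0.78, 0.626, -0.0, -0.0]
ft_force: [0.1, -0.0, -2.1]
gripper_width: 0.0422
grasp_force: 50.9
```

Call:
step_arm(
  claw=[-1,-1,-1,-1,-1],
  delta_pos=[
    [0,0,-0.001],
    [0,0,-0.001],
    [0,0,-0.001],
    [0,0,-0.0008],
    [0,0,-0.0008],
  ],
  spin=[-1,-1,-1,-1,-1],
)

```text
t: 6.35
position: [0.5484, -0.4006, 0.1903]
ee_rot: [0.519, 0.855, 0.0, -0.0]
ft_force: [0.0, -0.3, -1.7]
gripper_width: 0.0419
grasp_force: 50.9
```

Call:
step_arm(
  claw=[-1,-1,-1,-1,-1],
  delta_pos=[
    [0,0,-0.001],
    [0,0,-0.001],
    [0,0,-0.001],
    [0,0,-0.0008],
    [0,0,0],
  ],
  spin=[-1,-1,-1,-1,0],
)

```text
t: 6.85
position: [0.5485, -0.4006, 0.1923]
ee_rot: [0.265, 0.964, 0.0, -0.0]
ft_force: [-0.1, -0.0, -2.8]
gripper_width: 0.0421
grasp_force: 50.9
```

Call:
step_arm(
  claw=[-1,-1,-1,-1,-1],
  delta_pos=[
    [0,0,-0.02],
    [0,0,-0.02],
    [0,0,-0.03],
    [0,0,-0.05],
    [0,0,-0.05],
  ],
  spin=[0,0,0,0,0],
)

```text
t: 7.35
position: [0.5485, -0.4007, 0.2797]
ee_rot: [0.267, 0.964, -0.0, 0.0]
ft_force: [0.0, -1.0, -1.7]
gripper_width: 0.0421
grasp_force: 51.1
```

Call:
step_arm(
  claw=[-1,-1,-1,-1,-1],
  delta_pos=[
    [0,0,-0.05],
    [0.04,-0.025,-0.04],
    [0.044,-0.026,0],
    [0.044,-0.026,0],
    [0.044,-0.025,0],
  ],
  spin=[0,0,0,0,0],
)

```text
t: 7.85
position: [0.4476, -0.4003, 0.3241]
ee_rot: [0.267, 0.964, -0.0, 0.001]
ft_force: [0.2, -0.5, -3.2]
gripper_width: 0.0424
grasp_force: 51.1
```

Call:
step_arm(
  claw=[-1,-1,-1,-1,-1],
  delta_pos=[
    [0.03,0.05,0],
    [0.04,0.067,0],
    [0.04,0.067,0],
    [0.04,0.067,0],
    [0.04,0.067,0],
  ],
  spin=[0,0,0,0,0],
)

```text
t: 8.35
position: [0.4483, -0.2137, 0.3241]
ee_rot: [0.267, 0.964, -0.0, 0.001]
ft_force: [2.1, 0.2, -1.5]
gripper_width: 0.0422
grasp_force: 51.3
```

Call:
step_arm(
  claw=[-1,-1,-1,-1,-1],
  delta_pos=[
    [0.04,0.067,0],
    [0.04,0.067,0],
    [0.04,0.067,0],
    [0.04,0.067,0],
    [0.04,0.067,0],
  ],
  spin=[0,0,0,0,0],
)

```text
t: 8.85
position: [0.4483, -0.0186, 0.3242]
ee_rot: [0.267, 0.964, 0.0, 0.001]
ft_force: [0.3, -0.6, -2.5]
gripper_width: 0.0424
grasp_force: 51.3
```

Call:
step_arm(
  claw=[-1,-1,-1,-1,-1],
  delta_pos=[
    [0.04,0.067,0],
    [0.04,0.067,0],
    [0.04,0.067,0],
    [0.04,0.067,0],
    [0.04,0.067,0],
  ],
  spin=[0,0,0,0,0],
)

```text
t: 9.35
position: [0.4483, 0.1766, 0.3243]
ee_rot: [0.267, 0.964, 0.0, 0.001]
ft_force: [0.8, -0.5, -2.0]
gripper_width: 0.0429
grasp_force: 51.3
```

```bash
python3 - <<'E'
from h import *
T=tool(); d=viewer.snapshot("top"); print(np.round(T,3),readout.state()["joints"])
w=viewer.snapshot("wrist")["image"]
o=np.hstack([cv2.resize(d["image"],(400,300)),cv2.resize(w,(400,300))])
cv2.imwrite("pics/m1.png",o[:,:,::-1])
E
```

```text
[[-0.858  0.514  0.002  0.448]
 [ 0.514  0.858  0.     0.177]
 [-0.001  0.001 -1.     0.324]
 [ 0.     0.     0.     1.   ]] [ 0.22274121 -0.05846073  1.52045307  0.00250123  1.6776396  -0.81001047]
```

View pics/m1.png

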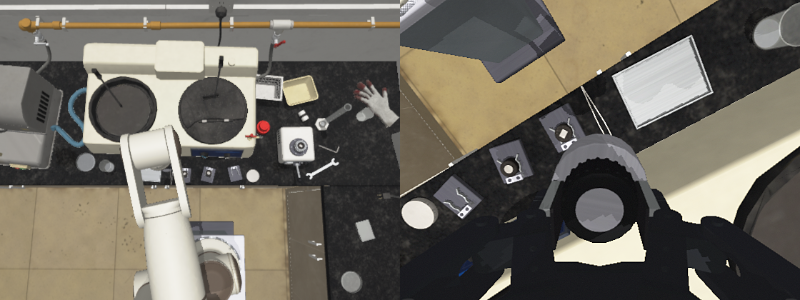

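The cap is held upright in the gripper and the press neck stands bare. In full wrist-view pixels the tray corners are at about (297,105), (409,52), (435,130) and (332,179), and the beaker is to the right, still standing.

```bash
python3 - <<'E'
from h import *
T=tool(); d=viewer.snapshot("wrist"); g=cv2.cvtColor(d["image"],cv2.COLOR_RGB2GRAY)
P=np.array([ray(d,uv,.013,T) for uv in [(297,105),(409,52),(435,130),(332,179)]]); print(P,P.mean(0))
print("stand clip",ray(d,(81,277),.015,T))
print("delta for (c.x,c.y)",T[:3,:3].T@(P.mean(0)-T[:3,3])/.5)
E
```

```text
[[0.39383533 0.23541278 0.013     ]
 [0.40869712 0.37232032 0.013     ]
 [0.5024855  0.36235983 0.013     ]
 [0.49175213 0.22882452 0.013     ]] [0.44919252 0.29972936 0.013     ]
stand clip [ 0.43688239 -0.11980413  0.015     ]
delta for (c.x,c.y) [0.12203794 0.20824795 0.62214896]
```

Call:
step_arm(
  claw=[-1,-1,-1,-1,-1],
  delta_pos=[
    [0.04,0.07,0],
    [0.042,0.07,0.02],
    [0.04,0.068,0.04],
    [0,0,0.07],
    [0,0,0.08],
  ],
  spin=[0,0,0,0,0],
)

```text
t: 10.0
position: [0.4502, 0.296, 0.2181]
ee_rot: [0.266, 0.964, 0.001, 0.001]
ft_force: [0.1, 0.3, -2.3]
gripper_width: 0.0424
grasp_force: 52.0
```

Call:
step_arm(
  claw=[-1,-1,-1,-1,-1],
  delta_pos=[
    [0,0,0.08],
    [0,0,0.08],
    [0,0,0.06],
    [0,0,0.04],
    [0,0,0.02],
  ],
  spin=[0,0,0,0,0],
)

```text
t: 10.5
position: [0.4498, 0.2946, 0.0768]
ee_rot: [0.267, 0.964, -0.0, -0.0]
ft_force: [-0.1, -0.9, -2.2]
gripper_width: 0.0423
grasp_force: 52.0
```

Call:
step_arm(
  claw=[-1,-1,-1,-1,-1],
  delta_pos=[
    [0,0,0.008],
    [0,0,0.006],
    [0,0,0.004],
    [0,0,0.004],
    [0,0,0],
  ],
  spin=[0,0,0,0,0],
)

```text
t: 11.0
position: [0.4498, 0.2956, 0.0669]
ee_rot: [0.266, 0.964, 0.0, 0.0]
ft_force: [0.3, 1.0, -1.9]
gripper_width: 0.0421
grasp_force: 52.0
```

Call:
step_arm(
  claw=[-1,-1,-1,-1,-1],
  delta_pos=[
    [0,0,0.002],
    [0,0,0.002],
    [0,0,0.002],
    [0,0,0.001],
    [0,0,0],
  ],
  spin=[0,0,0,0,0],
)

```text
t: 11.5
position: [0.4498, 0.2956, 0.064]
ee_rot: [0.266, 0.964, 0.0, 0.0]
ft_force: [-4.9, -2.2, 12.3]
gripper_width: 0.0423
grasp_force: 53.6
```

Call:
step_arm(
  claw=[-0.2,0.2,0.6,1,1],
  delta_pos=[
    [0,0,0],
    [0,0,0],
    [0,0,0],
    [0,0,0],
    [0,0,-0.02],
  ],
  spin=[0,0,0,0,0],
)

```text
t: 12.0
position: [0.4491, 0.2953, 0.0724]
ee_rot: [0.266, 0.964, -0.001, -0.001]
ft_force: [0.2, -0.1, -0.4]
gripper_width: 0.0853
grasp_force: 0.0
```

Call:
step_arm(
  claw=[1,1,1,1,1],
  delta_pos=[
    [0,0,-0.04],
    [0,0,-0.07],
    [0,0,-0.09],
    [0,0,-0.09],
    [0,0,-0.09],
  ],
  spin=[0,0,0,0,0],
)

```text
t: 12.5
position: [0.4492, 0.2954, 0.2659]
ee_rot: [0.266, 0.964, 0.0, 0.0]
ft_force: [1.5, 0.5, -0.1]
gripper_width: 0.0854
grasp_force: 0.0
```

```bash
python3 - <<'E'
from h import *
T=tool(); d=viewer.snapshot("wrist"); print(np.round(T,3),readout.state()["joints"])
np.savez("w3.npz",T=T,mount=d["mount"],intrinsics=d["intrinsics"],image=d["image"])
cv2.imwrite("pics/w3.png",d["image"][:,:,::-1])
E
```

```text
[[-0.859  0.513  0.001  0.449]
 [ 0.513  0.859  0.     0.295]
 [-0.     0.001 -1.     0.266]
 [ 0.     0.     0.     1.   ]] [ 4.38289884e-01  6.43594307e-02  1.49765589e+00  1.35525574e-04
  1.56986538e+00 -5.94095727e-01]
```

View pics/w3.png

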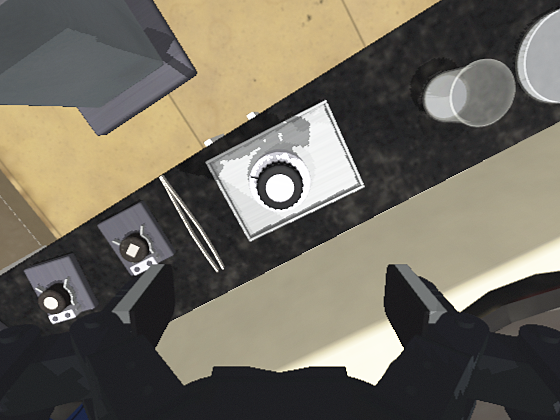

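The cap stands knob up in the tray, with its knob at about (280,185). The beaker is still standing at (470,92). The lever is next, so I'll turn the tool to yaw 0 and then travel there.

Call:
step_arm(
  claw=[1,0,-1,-1,-1],
  delta_pos=[
    [0,0,-0.02],
    [0,0,-0.02],
    [0,0,-0.02],
    [0,0,0],
    [0,0,0],
  ],
  spin=[1,1,1,1,1],
)

```text
t: 13.05
position: [0.4496, 0.2955, 0.2941]
ee_rot: [0.582, 0.813, 0.0, 0.0]
ft_force: [-0.9, 0.4, -1.1]
gripper_width: 0.0282
grasp_force: 0.0
```

Call:
step_arm(
  claw=[-1,-1,-1,-1,-1],
  delta_pos=[
    [0,0,0],
    [0,0,0],
    [0,0,0],
    [0,0,0],
    [0,0,0],
  ],
  spin=[1,1,1,1,1],
)

```text
t: 13.55
position: [0.4495, 0.2955, 0.2938]
ee_rot: [0.825, 0.565, 0.0, -0.0]
ft_force: [-0.1, -0.4, 0.1]
gripper_width: 0.0004
grasp_force: 0.0
```

Call:
step_arm(
  claw=[-1,-1,-1,-1,-1],
  delta_pos=[
    [0,0,0],
    [0,0,0],
    [0,0,0],
    [0,0,0],
    [0,0,0],
  ],
  spin=[1,1,1,1,1],
)

```text
t: 14.05
position: [0.4495, 0.2955, 0.2938]
ee_rot: [0.969, 0.249, 0.0, -0.0]
ft_force: [-0.8, 0.4, 0.5]
gripper_width: 0.0
grasp_force: 0.0
```

Call:
step_arm(
  claw=[-1,-1,-1,-1,-1],
  delta_pos=[
    [0,0,0],
    [0,0,0],
    [0,0,0],
    [0,0,0],
    [0,0,0],
  ],
  spin=[1,1,1,0.6,0],
)

```text
t: 14.55
position: [0.4496, 0.2955, 0.2938]
ee_rot: [1.0, 0.002, 0.0, -0.0]
ft_force: [0.2, 0.2, 0.8]
gripper_width: 0.0
grasp_force: 0.0
```

Call:
step_arm(
  claw=[-1,-1,-1,-1,-1],
  delta_pos=[
    [0,0.07,0],
    [0,0.085,0],
    [0,0.085,0],
    [0,0.085,0],
    [0,0.085,0],
  ],
  spin=[0,0,0,0,0],
)

```text
t: 15.05
position: [0.4505, 0.0891, 0.2936]
ee_rot: [1.0, 0.005, 0.0, -0.0]
ft_force: [0.9, 0.1, -0.2]
gripper_width: -0.0
grasp_force: 0.0
```

Call:
step_arm(
  claw=[-1,-1,-1,-1,-1],
  delta_pos=[
    [0,0.085,0],
    [0,0.085,0],
    [0,0.085,0],
    [0,0.085,0],
    [0,0.07,0],
  ],
  spin=[0,0,0,0,0],
)

```text
t: 15.55
position: [0.4517, -0.1165, 0.2936]
ee_rot: [1.0, 0.004, 0.0, 0.0]
ft_force: [0.6, 0.3, -0.2]
gripper_width: -0.0
grasp_force: 0.0
```

```bash
python3 - <<'E'
from h import *
T=tool(); d=viewer.snapshot("wrist"); print(np.round(T,3),readout.state()["joints"])
np.savez("w4.npz",T=T,mount=d["mount"],intrinsics=d["intrinsics"],image=d["image"])
u,v=np.round(proj(d,np.array([.44,-.122,.012]),T)).astype(int); print(u,v)
c=d["image"][max(v-75,0):v+75,max(u-100,0):u+100]; print(max(v-75,0),max(u-100,0),c.shape)
cv2.imwrite("pics/w4.png",cv2.resize(c[:,:,::-1],None,fx=4,fy=4,interpolation=3))
E
```

```text
[[ 1.     0.009  0.001  0.452]
 [ 0.009 -1.    -0.    -0.117]
 [ 0.001  0.    -1.     0.294]
 [ 0.     0.     0.     1.   ]] [-0.42373969 -0.08663821  1.60788165 -0.00177162  1.61994651  1.14006944]
283 184
109 183 (150, 200, 3)
```

View pics/w4.png

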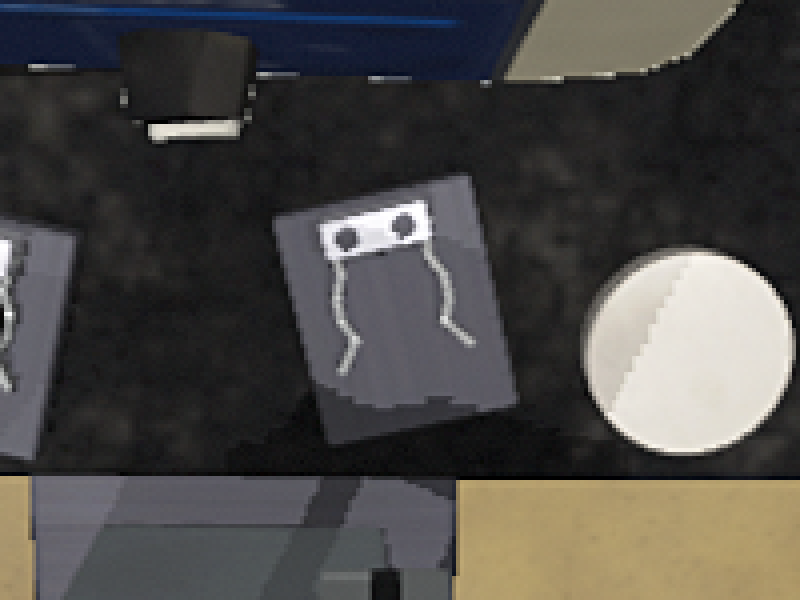

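The close crop shows the empty stand with its block at the top and the clip's mouth toward the robot. In crop pixels the arm tips are at (355,343) and (444,320), the flared ends at (341,374) and (472,344), and the base corners at (274,217), (470,176), (517,404) and (330,446).

```bash
python3 - <<'E'
from h import *
d=dict(np.load("w4.npz")); T=d["T"]
f=lambda u,v,z: ray(d,((u+.5)/4-.5+183,(v+.5)/4-.5+109),z,T)
TL,TR,BR,BL=[f(*p,.012) for p in [(274,217),(470,176),(517,404),(330,446)]]
c=(TL+TR+BR+BL)/4; a=(TL+TR-BR-BL); a/=np.linalg.norm(a); b=(TL+BL-TR-BR); 
print("base c",c,"yaw",np.degrees(np.arctan2(a[1],a[0])),np.degrees(np.arctan2(-b[0],b[1])), np.linalg.norm((TL+TR-BR-BL)/2),np.linalg.norm(b)/2)
t1,t2=f(355,343,.019),f(444,320,.019); e1,e2=f(341,374,.019),f(472,344,.019); k1,k2=f(330,259,.028),f(432,241,.028)
for n,p,q,o in(("tips",t1,t2,.009),("flares",e1,e2,.018),("block front",k1,k2,-.015)):
    m=(p+q)/2; print(n,m,np.linalg.norm(p-q),"home",m+a*o)
    print(np.degrees(np.arctan2(-(p-q)[0],(p-q)[1])))
E
```

```text
base c [ 0.43602347 -0.12080344  0.012     ] yaw 13.065710088339738 12.949946387584635 0.06893351561060426 0.05663228323541568
tips [ 0.43219034 -0.12120578  0.019     ] 0.026217799390878243 home [ 0.44095735 -0.11917117  0.019     ]
15.284845683589223
flares [ 0.42414502 -0.12327179  0.019     ] 0.038524386611396476 home [ 0.44167903 -0.11920256  0.019     ]
13.732254556871537
block front [ 0.45697919 -0.11578664  0.028     ] 0.028406574454982007 home [ 0.44236752 -0.11917766  0.028     ]
10.544145097796953
```

Call:
step_arm(
  claw=[-1,-1,-1,-1,-1],
  delta_pos=[
    [-0.016,0.082,0],
    [-0.016,0.082,0],
    [-0.016,0.082,0],
    [-0.016,0.082,0],
    [-0.016,0.082,0],
  ],
  spin=[0,0,0,0,0],
)

```text
t: 16.1
position: [0.4127, -0.3212, 0.2936]
ee_rot: [1.0, 0.005, 0.0, 0.0]
ft_force: [0.7, 0.9, -0.2]
gripper_width: -0.0
grasp_force: 0.0
```

Call:
step_arm(
  claw=[-1,-1,-1,-1,-1],
  delta_pos=[
    [-0.016,0.082,0],
    [-0.014,0.081,0.03],
    [0,0,0.08],
    [0,0,0.08],
    [0,0,0.05],
  ],
  spin=[0,0,0,0,0],
)

```text
t: 16.6
position: [0.3982, -0.4008, 0.1704]
ee_rot: [1.0, 0.004, -0.001, -0.001]
ft_force: [0.0, 0.5, 0.6]
gripper_width: 0.0001
grasp_force: 0.0
```

```bash
python3 - <<'E'
from h import *
T=tool(); d=viewer.snapshot("wrist"); print(np.round(T,3),proj(d,np.array([.4,-.403,.091]),T))
np.savez("w5.npz",T=T,mount=d["mount"],intrinsics=d["intrinsics"],image=d["image"])
cv2.imwrite("pics/w5.png",d["image"][:,:,::-1])
E
```

```text
[[ 1.     0.008 -0.002  0.398]
 [ 0.008 -1.     0.002 -0.401]
 [-0.002 -0.002 -1.     0.17 ]
 [ 0.     0.     0.     1.   ]] [282.06791978 227.06100276]
```

View pics/w5.png

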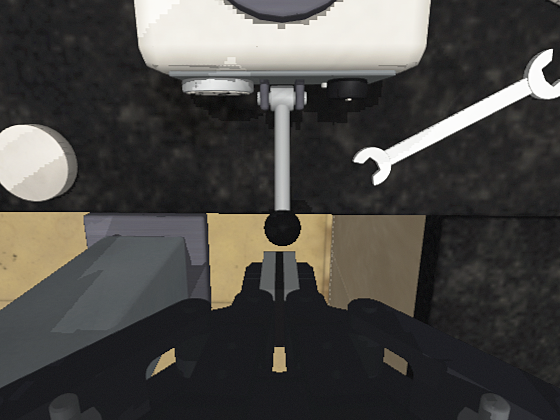

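The ball is at (282,227), where it was predicted, with the shut fingertips just above it. Next I press it down.

Call:
step_arm(
  claw=[-1,-1,-1,-1,-1],
  delta_pos=[
    [0,0.003,0.04],
    [0,0,0.03],
    [0,0,0.02],
    [0,0,0.02],
    [0,0,0.02],
  ],
  spin=[0,0,0,0,0],
)

```text
t: 17.15
position: [0.399, -0.403, 0.1081]
ee_rot: [1.0, 0.003, 0.0, 0.0]
ft_force: [-1.7, -0.5, 2.7]
gripper_width: -0.0
grasp_force: 1.5
```

Call:
step_arm(
  claw=[-1,-1,-1,-1,-1],
  delta_pos=[
    [0,0,0.02],
    [0,0,0.02],
    [0,0,0.016],
    [0,0,0.01],
    [0,0,0],
  ],
  spin=[0,0,0,0,0],
)

```text
t: 17.65
position: [0.3988, -0.4025, 0.0743]
ee_rot: [1.0, 0.003, -0.0, -0.001]
ft_force: [-0.0, 0.4, 0.3]
gripper_width: 0.0001
grasp_force: 0.0
```

Call:
step_arm(
  claw=[-1,-1,-1,-1,-1],
  delta_pos=[
    [0,0,0.006],
    [0,0,0.004],
    [0,0,0.004],
    [0,0,0.003],
    [0,0,0.002],
  ],
  spin=[0,0,0,0,0],
)

```text
t: 18.15
position: [0.3989, -0.4028, 0.0656]
ee_rot: [1.0, 0.003, 0.0, 0.0]
ft_force: [1.1, 0.3, 2.0]
gripper_width: 0.0002
grasp_force: 0.9
```

Call:
step_arm(
  claw=[-1,-1,-1,-1,-1],
  delta_pos=[
    [0,0,0.002],
    [0,0,0.002],
    [0,0,0.002],
    [0,0,0.001],
    [0,0,0],
  ],
  spin=[0,0,0,0,0],
)

```text
t: 18.65
position: [0.3992, -0.403, 0.0637]
ee_rot: [1.0, 0.003, 0.0, 0.001]
ft_force: [-4.2, 5.6, 23.5]
gripper_width: 0.0003
grasp_force: 11.9
```

Call:
step_arm(
  claw=[-1,-1,-1,-1,0],
  delta_pos=[
    [0,0,-0.03],
    [0,0,-0.07],
    [0,0,-0.09],
    [0,0,-0.09],
    [0,0,-0.09],
  ],
  spin=[0,0,0,0,0],
)

```text
t: 19.15
position: [0.3985, -0.4024, 0.2492]
ee_rot: [1.0, 0.003, -0.0, -0.0]
ft_force: [1.3, -1.0, -0.8]
gripper_width: 0.0132
grasp_force: 0.0
```

Call:
step_arm(
  claw=[1,1,1,1,1],
  delta_pos=[
    [0.07,0,-0.01],
    [0.08,0,0],
    [0.08,-0.004,0],
    [0.06,0,0],
    [0,0,0],
  ],
  spin=[0,0,0,0,0],
)

```text
t: 19.65
position: [0.5465, -0.3991, 0.2511]
ee_rot: [1.0, 0.004, -0.0, -0.001]
ft_force: [-0.3, 1.2, -0.7]
gripper_width: 0.085
grasp_force: 0.0
```

```bash
python3 - <<'E'
from h import *
T=tool(); d=viewer.snapshot("wrist"); print(np.round(T,3),proj(d,np.array([.5485,-.4008,.158]),T))
np.savez("w6.npz",T=T,mount=d["mount"],intrinsics=d["intrinsics"],image=d["image"])
cv2.imwrite("pics/w6.png",d["image"][:,:,::-1])
E
```

```text
[[ 1.     0.008 -0.001  0.546]
 [ 0.008 -1.     0.001 -0.399]
 [-0.001 -0.001 -1.     0.251]
 [ 0.     0.     0.     1.   ]] [281.03415128 220.03705035]
```

View pics/w6.png

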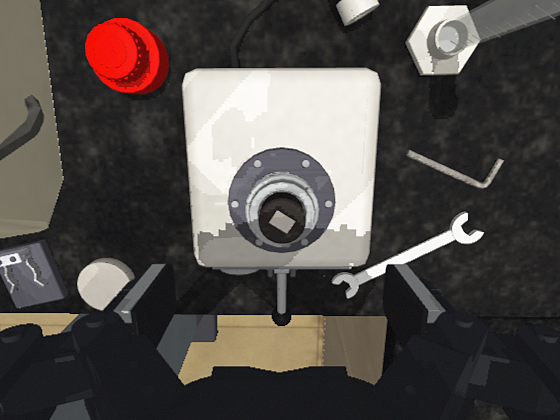

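The mount has risen out of the mould, its top face at about (283,216) with a bright specimen at (284,220). The lever ball is down at (282,316). That was my tenth picture, so I'll check by numbers from here.

```bash
python3 - <<'E'
from h import *
d=dict(np.load("w6.npz")); T=d["T"]; im=d["image"]; g=im.max(2)
print(g[217,255:312:2]); print(g[185:250:2,270])
for th in (40,55,70):
    m=(g<th).astype(np.uint8); m[:, :240]=0; m[:,330:]=0; m[:185]=0; m[255:]=0
    n,l,st,c=cv2.connectedComponentsWithStats(m); i=1+np.argmax(st[1:,4])
    cs,_=cv2.findContours((l==i).astype(np.uint8),0,2); e=cv2.minEnclosingCircle(cs[0]); print(th,st[i],e, ray(d,e[0],.158,T))
s=(g[195:240,255:310]>100).astype(np.uint8)
n,l,st,c=cv2.connectedComponentsWithStats(s); print(st[:],c)
E
```

```text
[202 171  34  34  32  37  35  35  30 165 157 159 158 157 155 156 159  79
  23  30  54  54  53  58  47  86 209 206 195]
[218 223 218 179 127  57  21  19  44  48  61  58  46  44  37  37  29  52
 149 119  27  35  41  38  36  36  37  21 120 128  70  58  62]
40 [259 207  46  36 642] ((281.30950927734375, 221.45237731933594), 22.966249465942383) [ 0.54757251 -0.40098149  0.158     ]
55 [ 259  192   46   51 1231] ((281.5, 217.1199951171875), 25.715166091918945) [ 0.55041048 -0.40107347  0.158     ]
70 [ 259  192   47   52 1598] ((281.5, 217.26470947265625), 25.85654067993164) [ 0.55031603 -0.40107439  0.158     ]
[[   0    0   55   45 1681]
 [   0    0   13   45  251]
 [  41    0   14   34  209]
 [  14   16   26   22  325]
 [  50   36    5    5    6]
 [  48   44    3    1    3]] [[27.51635931 22.44497323]
 [ 3.36653386 20.21115538]
 [50.67942584 12.90430622]
 [26.68307692 26.43384615]
 [52.33333333 37.83333333]
 [49.         44.        ]]
```

Call:
step_arm(
  claw=[1,1,1,1,1],
  delta_pos=[
    [0.004,0.004,0.02],
    [0,0,0.05],
    [0,0,0.05],
    [0,0,0.03],
    [0,0,0.012],
  ],
  spin=[0,-1,-0.57,0,0],
)

```text
t: 20.2
position: [0.5448, -0.4018, 0.1694]
ee_rot: [0.994, 0.111, -0.001, -0.001]
ft_force: [-0.3, 0.6, 0.0]
gripper_width: 0.0856
grasp_force: 0.0
```

```bash
python3 - <<'E'
from h import *
T=tool(); print(np.round(T,4)); print(T[:3,:3].T@(np.array([.5485,-.401,.170])-T[:3,3])/.5)
from station import robot; print(robot.finger_overhang)
E
```

```text
[[ 0.9755  0.22   -0.0017  0.5448]
 [ 0.22   -0.9755  0.0015 -0.4018]
 [-0.0013 -0.0018 -1.      0.1694]
 [ 0.      0.      0.      1.    ]]
[ 7.51195667e-03  1.19261114e-05 -1.11216578e-03]
0.025
```

Call:
step_arm(
  claw=[0.4,-0.2,-0.6,-1,-1],
  delta_pos=[
    [0.0075,0,-0.001],
    [0,0,0],
    [0,0,0],
    [0,0,0],
    [0,0,0],
  ],
  spin=[0,0,0,0,0],
  squeeze=50,
)

```text
t: 20.7
position: [0.5498, -0.4012, 0.1724]
ee_rot: [0.994, 0.112, 0.0, 0.0]
ft_force: [0.8, 0.6, 4.8]
gripper_width: 0.0274
grasp_force: 48.9
```

Call:
step_arm(
  claw=[-1,-1,-1,-1,-1],
  delta_pos=[
    [0,0,0],
    [0,0,0],
    [0,0,0],
    [0,0,-0.004],
    [0,0,-0.008],
  ],
  spin=[0,0,0,0,0],
)

```text
t: 21.2
position: [0.5494, -0.4009, 0.1774]
ee_rot: [0.994, 0.112, -0.0, -0.0]
ft_force: [0.5, -0.0, -0.2]
gripper_width: 0.0274
grasp_force: 49.2
```

Call:
step_arm(
  claw=[-1,-1,-1,-1,-1],
  delta_pos=[
    [0,0,-0.03],
    [0,0,-0.05],
    [0,0,-0.06],
    [0,0,-0.03],
    [0,0,0],
  ],
  spin=[0,0,0,0,0],
)

```text
t: 21.7
position: [0.55, -0.4014, 0.2656]
ee_rot: [0.994, 0.112, 0.001, 0.002]
ft_force: [0.1, -0.3, -0.7]
gripper_width: 0.0272
grasp_force: 49.3
```

Call:
step_arm(
  claw=[-1,-1,-1,-1,-1],
  delta_pos=[
    [-0.04,-0.03,0],
    [-0.05,-0.06,0],
    [-0.05,-0.07,0],
    [-0.022,-0.08,0],
    [0,-0.08,0],
  ],
  spin=[0,0,0,0,0],
)

```text
t: 22.2
position: [0.4329, -0.2621, 0.2615]
ee_rot: [0.994, 0.112, -0.001, -0.0]
ft_force: [1.6, 0.6, 0.6]
gripper_width: 0.0276
grasp_force: 49.3
```

Call:
step_arm(
  claw=[-1,-1,-1,-1,-1],
  delta_pos=[
    [0,-0.08,0],
    [0,-0.08,0],
    [0,-0.07,0],
    [0,-0.047,0],
    [0,0,0],
  ],
  spin=[0,0,0,0,0],
)

```text
t: 22.7
position: [0.4032, -0.1258, 0.2621]
ee_rot: [0.994, 0.113, -0.0, -0.0]
ft_force: [0.1, -0.4, -0.2]
gripper_width: 0.0279
grasp_force: 49.4
```

```bash
python3 - <<'E'
from h import *
T=tool(); s=readout.state(); d=viewer.snapshot("wrist"); np.savez("w7.npz",T=T,mount=d["mount"],intrinsics=d["intrinsics"],image=d["image"])
print(np.round(T,4),s["joints"][5]); im=d["image"]; g=im.max(2)
for x in ([0,0,.0144],[0,.0137,.0144],[-.015,0,.0144],[.015,0,.0144]): print(x,proj(d,np.array(x),np.eye(4)))
u,v=proj(d,np.array([0,0,.0144]),np.eye(4)).astype(int)
print("row",g[v,u-60:u+60:3]); print("col",u,v,g[v-60:v+40:2,u])
m=(g[v-60:v+40,u-50:u+50]>120).astype(np.uint8); n,l,st,c=cv2.connectedComponentsWithStats(m); print([(a.tolist(),b.round(1).tolist()) for a,b in zip(st,c+[u-50,v-60]) if a[4]>40])
E
```

```text
[[ 9.742e-01  2.255e-01 -2.000e-04  4.032e-01]
 [ 2.255e-01 -9.742e-01  7.000e-04 -1.258e-01]
 [-0.000e+00 -7.000e-04 -1.000e+00  2.621e-01]
 [ 0.000e+00  0.000e+00  0.000e+00  1.000e+00]] 0.8575193510959813
[0, 0, 0.0144] [277.61717279 280.52931371]
[0, 0.0137, 0.0144] [310.79639366 280.5286391 ]
[-0.015, 0, 0.0144] [277.66680718 312.7315069 ]
[0.015, 0, 0.0144] [277.56474513 246.51488119]
row [ 48  53 149 148 148 150  97  41  41  40  53  49  48  49  44 146 177 178
 178 178 178 177 177 176 183  35  46  47  47  49  46  50  40  40  40  32
 151 149 148 149]
col 277 280 [241 228 255 255 252 249 250 255  26  43  41  45  41  41  35  49  71  50
  50  49  49  47  47  45 133 184 180 178 178 177 178 179 177 177 177 178
 177 175 226 209  50  60  61  62  67  64  58  51 255 247]
[([0, 0, 100, 100, 5630], [276.9, 276.6]), ([0, 0, 46, 81, 1464], [239.9, 246.7]), ([47, 0, 53, 81, 1518], [307.7, 238.4]), ([33, 48, 39, 35, 713], [278.9, 285.0]), ([17, 79, 71, 21, 675], [279.4, 313.4])]
```

Call:
step_arm(
  claw=[-1,-1,-1,-1,-1],
  delta_pos=[
    [0.005,0.0026,0.04],
    [0,0,0.08],
    [0,0,0.09],
    [0,0,0.09],
    [0,0,0.06],
  ],
  spin=[0,0,0,0,0],
)

```text
t: 23.25
position: [0.4054, -0.129, 0.0792]
ee_rot: [0.994, 0.112, -0.001, -0.001]
ft_force: [-0.3, -0.1, 0.0]
gripper_width: 0.0276
grasp_force: 49.4
```

Call:
step_arm(
  claw=[-1,-1,-1,-1,-1],
  delta_pos=[
    [0,0,0.03],
    [0,0,0.016],
    [0,0,0.006],
    [0,0,0],
    [0,0,0],
  ],
  spin=[0,0,0,0,0],
)

```text
t: 23.75
position: [0.4071, -0.1292, 0.0573]
ee_rot: [0.994, 0.112, 0.001, 0.0]
ft_force: [0.2, 0.0, -0.2]
gripper_width: 0.0276
grasp_force: 49.4
```

```bash
python3 - <<'E'
from h import *
T=tool(); print(np.round(T,4)); h=np.array([.4415,-.119,.0354+.012])
R=T[:3,:3]; print("to home, mm",1e3*(R.T@(h-T[:3,3])-[-.0016,.0007,0]))
E
```

```text
[[ 9.748e-01  2.232e-01  1.100e-03  4.071e-01]
 [ 2.232e-01 -9.748e-01 -5.000e-04 -1.292e-01]
 [ 9.000e-04  7.000e-04 -1.000e+00  5.730e-02]
 [ 0.000e+00  0.000e+00  0.000e+00  1.000e+00]]
to home, mm [37.42345809 -2.96183072  9.97813228]
```

Call:
step_arm(
  claw=[-1,-1,-1,-1,-1],
  delta_pos=[
    [0,-0.005,0.008],
    [0,0,0.006],
    [0,0,0.002],
    [0,0,0.002],
    [0,0,0],
  ],
  spin=[0,0,0,0,0],
)

```text
t: 24.25
position: [0.4061, -0.1264, 0.0477]
ee_rot: [0.994, 0.112, -0.0, -0.0]
ft_force: [-1.7, -0.0, 3.8]
gripper_width: 0.0275
grasp_force: 49.7
```

```bash
cat > home.py <<'E'
from h import *
T=tool(); h=np.array([.4415,-.119,.0354+.012]); R=T[:3,:3]
print("to home mm",np.round(1e3*(R.T@(h-T[:3,3])-[-.0016,.0007,0]),2),"yaw",np.degrees(np.arctan2(R[1,0],R[0,0])),readout.state()["ft_force"])
E
python3 home.py
```

```text
to home mm [3.776e+01 1.000e-02 3.400e-01] yaw 12.906330826109468 [-1.681758   -0.03402658  3.75536324]
```

Call:
step_arm(
  claw=[-1,-1,-1,-1,-1],
  delta_pos=[
    [0.01,0,-0.0006],
    [0.012,0,0],
    [0.012,0,0],
    [0.008,0,0],
    [0,0,0],
  ],
  spin=[0,0,0,0,0],
)

```text
t: 24.75
position: [0.427, -0.1216, 0.0478]
ee_rot: [0.994, 0.113, -0.0, -0.0]
ft_force: [0.6, -0.5, 1.0]
gripper_width: 0.0274
grasp_force: 49.3
```

```bash
python3 home.py
```

```text
to home mm [16.28 -0.02  0.39] yaw 12.93072581744793 [ 0.60186357 -0.46317571  0.98345887]
```

Call:
step_arm(
  claw=[-1,-1,-1,-1,-1],
  delta_pos=[
    [0.006,0,0],
    [0.006,0,0],
    [0.006,0,0],
    [0.006,0,0],
    [0,0,0],
  ],
  spin=[0,0,0,0,0],
)

```text
t: 25.25
position: [0.4387, -0.119, 0.0479]
ee_rot: [0.994, 0.112, 0.0, -0.0]
ft_force: [1.6, -1.2, -0.7]
gripper_width: 0.0277
grasp_force: 49.3
```

```bash
python3 home.py
```

```text
to home mm [ 4.29 -0.07  0.52] yaw 12.911108664277645 [ 1.60363588 -1.1941661  -0.728203  ]
```

Call:
step_arm(
  claw=[-1,-1,-1,-1,-1],
  delta_pos=[
    [0.004,0,0.0006],
    [0.003,0,0],
    [0.002,0,0],
    [0.001,0,0],
    [0,0,0],
  ],
  spin=[0,0,0,0,0],
)

```text
t: 25.75
position: [0.4431, -0.118, 0.0478]
ee_rot: [0.994, 0.112, -0.0, 0.0]
ft_force: [-4.1, -1.1, 6.4]
gripper_width: 0.0276
grasp_force: 49.8
```

```bash
python3 home.py
```

```text
to home mm [-0.2  -0.1   0.36] yaw 12.910057412459736 [-4.13207759 -1.14832179  6.38435182]
```

Call:
step_arm(
  claw=[-1,-1,-1,-1,-1],
  delta_pos=[
    [0.001,0,0],
    [0.001,0,0],
    [0.001,0,0],
    [0,0,0],
    [0,0,0],
  ],
  spin=[0,0,0,0,0],
)

```text
t: 26.25
position: [0.4439, -0.1179, 0.0478]
ee_rot: [0.994, 0.112, -0.001, 0.0]
ft_force: [-11.8, -4.4, 12.9]
gripper_width: 0.0275
grasp_force: 50.3
```

Call:
step_arm(
  claw=[-0.2,0.1,0.3,0.3,0.3],
  delta_pos=[
    [0,0,0],
    [0,0,0],
    [0,0,0],
    [0,0,0],
    [0,0,-0.02],
  ],
  spin=[0,0,0,0,0],
)

```text
t: 26.75
position: [0.444, -0.1173, 0.057]
ee_rot: [0.994, 0.112, -0.001, -0.001]
ft_force: [0.0, 0.6, -0.4]
gripper_width: 0.0555
grasp_force: 0.0
```

Call:
step_arm(
  claw=[0.3,0.3,0.3,0.3,0.3],
  delta_pos=[
    [0,0,-0.04],
    [0,0,-0.08],
    [0,0,-0.09],
    [0,0,-0.09],
    [0,0,0],
  ],
  spin=[0,0,0,0,0],
)

```text
t: 27.25
position: [0.4463, -0.1183, 0.2142]
ee_rot: [0.994, 0.112, 0.004, 0.002]
ft_force: [-0.3, -0.7, -1.2]
gripper_width: 0.0555
grasp_force: 0.0
```

```bash
python3 - <<'E'
from h import *
T=tool(); d=viewer.snapshot("wrist"); np.savez("w8.npz",T=T,mount=d["mount"],intrinsics=d["intrinsics"],image=d["image"]); im=d["image"]; g=im.max(2)
print(T[:3,3])
p=lambda x,y,z: proj(d,np.array([x,y,z]),T)
h=p(.4415,-.119,.033); print("home top px",h, "x+15mm",p(.4415+.0146,-.119+.0034,.033),"y",p(.4415-.0034,-.119+.0146,.033))
u,v=np.round(h).astype(int); print("row",g[v,u-45:u+46:3]); print("col",g[v-45:v+46:3,u])
m=(g[v-40:v+40,u-40:u+40]>110).astype(np.uint8); n,l,st,c=cv2.connectedComponentsWithStats(m); print([(a.tolist(),b.round(1).tolist(),ray(d,b,.033,T).round(4).tolist()) for a,b in zip(st,c+[u-40,v-40]) if a[4]>25])
print(np.array(cv2.resize(g[v-36:v+36,u-36:u+36],(24,24),interpolation=cv2.INTER_AREA)//10))
E
```

```text
[ 0.44625578 -0.11826332  0.21417809]
home top px [276.95696578 199.27554479] x+15mm [276.86503573 182.35944904] y [259.79898656 199.35762327]
row [ 31  29  26  30  29  66  99 103  94 189  49  49  74 230 219 217 215 242
  38  55  56 218 118 118 117 110  37  36  47  49  51]
col [ 33  33  30  79 114 247 251 248 251  55  56  59  40 252 217 217 215 228
  51  58  43 111  61  61  63  62  62  37  25  19  22]
[([0, 0, 80, 80, 5103], [274.3, 202.4], [0.4383, -0.1174, 0.033]), ([18, 5, 53, 52, 1076], [287.2, 179.8], [0.4603, -0.1237, 0.033]), ([31, 31, 19, 19, 190], [277.1, 199.0], [0.4418, -0.119, 0.033]), ([19, 48, 7, 8, 27], [259.0, 210.3], [0.4283, -0.1058, 0.033])]
[[ 2  3  8  8  9  9  9  9  9  9  9  9  9  9  9  9  9  9 10 11 10 11  7  3]
 [ 2  4 10 10 10 10 11 11 11 11 12 12 12 12 13 13 14 12 10 12 11 12  7  3]
 [ 2  4 10 10 10  9 17 25 24 24 25 25 25 25 24 22 25 22 10 12 11 11  7  3]
 [ 2  4  9  9 10  9 17 24 12 11 23 25 25 24 12 11 22 23 11 12 11 12  7  3]
 [ 2  3  9  9 10  9 17 23 11 10 23 24 24 24 13 10 22 22 11 12 11 11  7  4]
 [ 2  3  9  9 10 10 16 24 21 22 23 23 23 22 20 21 22 19 
[... 669 characters left out ...]
 4 13  9 10 10  9  6  3]
 [ 3  2  5  6  9  9 16  8  4  4  4  4  7  6  6  5  5 13 15 10 10 10  6  3]
 [ 1  1  5  5  5 16 10 10  8  5  4  5  5  5  4  6 10  9 13 14  9 10  6  3]
 [ 2  1  5  5  6  7  8 10 10 10  8  7  6  7  9 10 10 10  9 12  9  9  6  3]
 [ 2  1  5  5  5  5  5  7  8  8  7  7  8  9 10 10 10 10 10 10 10  9  5  1]
 [ 1  1  4  5  5  5  5  6  6  6  5  6  5  5  6  7  7  9  9 10 10  8  3  1]
 [ 1  1  4  5  5  5  5  5  6  6  6  6  6  6  6  6  6  6  7  9  7  8  3  2]
 [ 1  1  4  5  5  5  5  5  6  6  6  6  5  5  6  6  6  6  6  6  5  6  3  2]
 [ 1  1  4  5  5  5  5  5  6  6  5  6  5  5  6  6  6  6  6  6  6  6  3  2]
 [ 2  1  4  6  6  5  5  6  6  6  6  6  6  6  6  6  6  6  6  6  6  6  3  2]]
```

```bash
python3 -c "
from station import job,readout
print(readout.state()['t'],job.hand_in())"
```

```text
the job is handed in; nothing more can be done
27.3 None
```

I handed the job in at 27.3 s. The cap stands knob up in the tray, the lever is fully down, and the mount is fully home in the empty stand's clip with its polished face up. The beaker was still standing when last seen, after the cap was set down.

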